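# Clamp a board in the drilling jig

### The job

Get the reddish board ready for drilling: push it snugly into the corner of the plywood jig, flat against both the dark fence and the end stop. Then slide the clamp's red jaw down its bar, pressing close to the bar, until the pad bears on the board and the jaw cocks and binds, and screw the wooden handle tight clockwise, about half a turn past the point where it bites. Press firmly but never ram the board or overtighten the screw, and leave everything else on the bench alone.

Things in the scene. Friction and masses are not known exactly. Their poses are not given: they have to be found in the camera images.
- drill_jig: plywood drilling jig, rigid, fixed to the bench: base plate 245 x 330 x 12 mm (x -135 to +110, y -165 to +165 mm). Origin on the bench surface; x points across the fence, away from the robot, y along the fence, to the left, z up. The clamp's screw axis is at x = -15 mm, y = 0, over the board
- fence_mid (a point): point on the base plate (12 mm above the bench) at the foot of the dark wooden fence's face, at drill_jig x = +30, y = +12.5 mm. The fence stands 18 mm above the plate and runs from y = -120 to +130 mm
- stop_mid (a point): point on the base plate at the foot of the dark end stop's face, at drill_jig x = -22.5, y = +130 mm. The stop is 18 mm high and covers x = -55 to +30 mm
- post_top (a point): top of the clamp's fixed upright steel bar (20 x 8 mm), 150 mm above the bench, behind the fence at drill_jig x = +85 mm, y = 0
- board_center (a point): centre (half-way up) of the reddish board, 105 x 235 x 27 mm, about 0.4 kg, loose on the base plate; x axis along the short side, y along the long side. It starts 2 to 5 cm short of fence and stop and a little askew. Home in the corner its centre is at drill_jig x = -22.5, y = +12.5 mm, axes parallel. It slides with 2 to 4 N
- jaw_push (a point): point on the flat top of the red jaw arm (18 mm wide, 22 mm high), 38 mm from the bar's axis and 62 mm from the screw's: push the jaw down here. Within 50 mm of the bar it slides with 6 to 12 N; pushed out at the screw it jams. When the pad meets the board the screw end rises through its play (4 degrees in all) and the jaw binds on the bar; a push of 20 to 25 N sets it well
- handle_grip (a point): centre of the light wooden screw handle, a round upright grip 28 mm in diameter, 36 mm long, at the end of the jaw arm; the arm's top is 31 mm below this point, less 1 mm per rad turned. Clockwise from above feeds the pad down 1 mm per rad. Turning takes about 0.1 N m free and more as it tightens; once the jaw binds each rad adds about 12 N of clamping force (22 to 70 N is right)
- pad_face (a point): middle of the lower face of the round black rubber pad (27 mm in diameter, 11 mm thick) under the jaw's screw; it comes down on the board
- jaw (a joint): how far the jaw has slid down the bar, m: 0 at the top, 0.056 at most
- jaw_arm (a joint): tilt of the jaw arm in the play of its slot, rad: about -0.03 hanging free, +0.04 or more when cocked up and binding on the bar
- handle (a joint): angle of the screw handle, rad: 0 fully backed off (as it starts), grows clockwise, 12 at most (12 mm of feed; the pad starts higher above the board than that)
- pad: the same rubber pad as a body; it does not turn with the screw. Its force on the board is the clamping force; above 70 N it marks the wood
- red_board: the same reddish board as a body (origin under its centre)
- green_tray: green plastic tray with screws, 71 x 91 x 22 mm, left of the jig: leave alone
- tape_measure: green tape measure standing on edge, 32 x 79 x 67 mm: leave alone
- chalk_bottle: blue squeeze bottle, 46 mm across, 135 mm high: leave alone
- pliers_grey: grey pliers, 57 x 185 x 12 mm: leave alone
- yellow_ring: yellow round cap, 72 mm across, 20 mm high: leave alone
- offcut_b: pale wood offcut, 38 x 75 x 22 mm: leave alone
- nut_big: big hexagon nut, 30 mm: leave alone
- bolt_0: steel bolt, 51 mm long: leave alone
- bolt_1: steel bolt, 51 mm long: leave alone
- bolt_2: steel bolt, 51 mm long, right of the jig: leave alone
- vial_1: white vial with yellow cap, 24 mm across, 44 mm high: leave alone

How it is judged (in metres and radians):
On the way, in this order (a step that is already met when the one before it is completed fails the run):
1. the board sits in the corner, within 2.5 mm of both the fence and the end stop and square to within 1.4 degrees (x of board_center in the frame of drill_jig above -0.025 m and y of board_center in the frame of drill_jig above 0.01 m and angle between the x axis of board_center and the x axis of drill_jig, either way round below 0.025 rad), for 0.2 s.
2. the jaw has been slid down: the pad bears on the board with over 2 N (contact force between pad and red_board above 2 N), for 0.2 s.
At the end, for the whole second after the job is handed in: the board is home in the corner (within 2.5 mm of fence and stop, square to 1.4 degrees), the jaw is cocked up on its bar (tilt over 0.02 rad), the handle has been screwed down from its backed-off stop (over 0.8 rad) and the pad holds the board with 22 N or more, with nothing held (all of step 1 and contact force between pad and red_board above 22 N and value of joint handle above 0.8 rad and value of joint jaw_arm above 0.02 rad and linear speed of red_board below 0.01 m/s); the robot touches nothing.
It fails at once if the pad pressed on the board with more than 70 N (marking the wood) (contact force between pad and red_board above 70 N).
It fails at once if the board was rammed: the fingers pushed it with more than 45 N (contact force between the fingers and red_board above 45 N).
It fails at once if one of the things lying round about was moved more than 15 mm (distance of any of green_tray, tape_measure, chalk_bottle, pliers_grey, yellow_ring, offcut_b, nut_big, bolt_0, bolt_1, bolt_2, vial_1 from where it was at the start of the episode above 0.015 m).
It also fails if it takes over 70 s, if anything falls off the work surface, if the arm or the gripper's body presses on something with over 40 N, if the wrist force passes 120 N, or if a joint passes its speed limit or range.

### The arm

A 6-joint arm with a two-finger parallel gripper is mounted at the origin on a cart in front of the work surface, level with it; the furniture and walls round the work are solid. World frame = base frame: x ahead of the robot, y to its left, z up, the work surface at z = 0. Lengths are in mm, angles in rad, forces in N, time in s.
With the tool pointing down it reaches from about 275 to 825 mm from the base axis. Payload 5.2 kg.
Tool frame: the origin (TCP) lies at the very end of the fingers, on their centre line; the grasp point (between the pads) lies 19 mm behind it; z points along the fingers, y is the line along which they close (so a half turn about z gives the same grasp; the last joint's range is limited). The gripper opens to 93 mm and grips with 3 to 60 N. Pads are 15 mm wide; open, the fingers measure 128 mm over their backs; the gripper's body (75 mm by 188 mm) begins 65 mm behind the grasp point.
Start: joints at [-1.42, 0.259, 1.535, -0, 1.348, -0.203], TCP at [190.577, -515.932, 218.653] pointing down, gripper open.
Joint ranges: [-3.14, 3.14], [-0.91, 2.08], [0.19, 2.58], [-1.22, 4.36], [0.22, 2.71], [-3.12, 3.12]. Speed limits (rad/s): [2.57, 2.57, 3.14, 3.14, 3.14, 3.14].

### API

Orientations are given as [roll, pitch, yaw] about the fixed x, y, z axes, in that order (R = Rz(yaw) Ry(pitch) Rx(roll)).
In Python, from bench import robot gives the robot as it stands. The module is installed in compiled form; this text tells all that it offers. Calls block until the motion is done:
- robot.move_ptp(position, orientation): joint-space move of the TCP to a pose.
- robot.move_linear(position, ori=None, speed=150, f_stop=None): straight line of the TCP; ori=None keeps the orientation; speed is the mean speed in mm/s. With f_stop (N) it stops when the force on the tool has changed by that much, and returns True; else False.
- robot.move_j(angles): joint-space move.
- robot.move_gripper(opening): opening from 0.0 (shut) to 1.0 (fully open); the grip force is fixed at half the most; returns when the fingers have stopped.
- robot.sleep(seconds).
- robot.inverse_kinematics(position, orientation): joint angles nearest the present ones, or None.
- robot.get_image(name): name is "scene" or "top"; returns a dict with "img" (480x640x3 uint8, blue, green, red), "fovy" (degrees; the focal length in pixels is half the picture's height over the tangent of half this angle, whatever the lens; pixels are square), "cx", "cy" (the principal point, pixels), "eye" and "orientation" of the camera in the world. Camera axes: x right, y down, z forward; pixel columns grow to the right and rows downward; lengths in mm; the calibration is good to about 2 mm. A picture is of the moment at which its call begins. There is no depth.
A pose or a line that the arm cannot do raises robot.MotionError and nothing moves.
- robot.hand_in(): hands the job in, once; it reports no verdict.
Readings, each from a call of its own:
- robot.current_t(): time.
- robot.current_qpos(): joint angles.
- robot.current_joint_vel(): joint speeds.
- robot.current_joint_efforts(): joint torques, N m.
- robot.current_tcp_pos(): TCP position.
- robot.current_eef_rot(): TCP orientation.
- robot.current_contact_force(): force on the tool from outside, world axes, zero at the start.
- robot.current_ft_torque(): the same for the moment, N m.
- robot.current_gripper_width(): opening from 0.0 (shut) to 1.0 (fully open).
Only numpy, scipy, OpenCV 4.12 (cv2) and the standard library are available. Lean on these libraries where they do the work, as an engineer would, in place of code of your own. Each camera call takes 0.05 s, during which the arm holds its last target. There are 200 camera calls.

## Working session

There is one attempt and no reset: what is moved stays moved. The work goes in short steps, each a Python script; the robot and the scene stay as the last script left them, time stands still between calls to the robot, and variables do not carry over. Pictures are saved under pics/ and viewed, on a budget of 10 in all, crops included, one or two more only if the job needs it, and the job is handed in when it is done.

```bash
mkdir -p pics
python3 - <<'E'
from bench import robot
import cv2
for n in("scene","top"):
    d=robot.get_image(n); cv2.imwrite(f"pics/{n}0.png",d["img"])
    print(n,{k:d[k] for k in d if k!="img"})
E
```

```text
scene {'fovy': 54.6082790883757, 'cx': 314.46356103946806, 'cy': 244.77057889513, 'eye': array([-38.88809339, 970.58443417, 877.39976535]), 'orientation': array([-2.23250857,  0.01527963, -2.48488079])}
top {'fovy': 51.292178072350175, 'cx': 310.00145629970905, 'cy': 237.30036466302653, 'eye': array([ -50.34968157, -107.69370263, 1606.55554005]), 'orientation': array([-2.70840801, -0.00547388, -1.12276446])}
```

View pics/scene0.png

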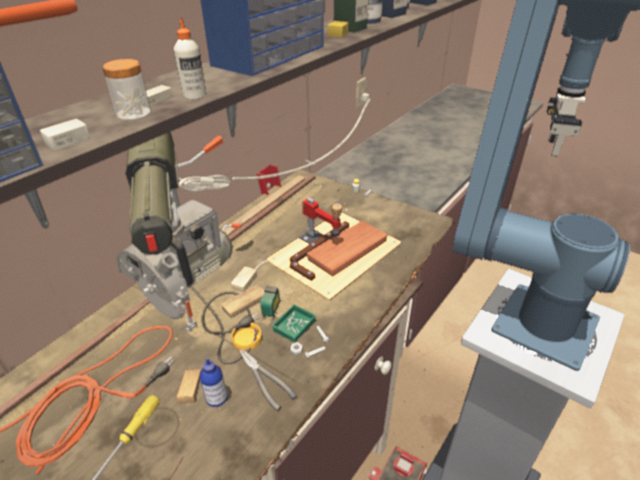

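View pics/top0.png

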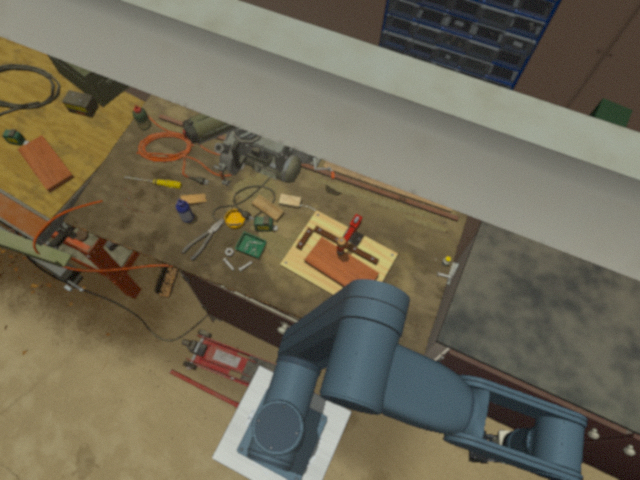

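Scene: the jig is around (335,250), with the clamp post and red jaw at (310,220). Top: the jig is around (340,255), clear of the arm. I'll enlarge both.

Run:
```python
import cv2
for n,x,y in(("scene",258,182),("top",268,196)):
    i=cv2.imread(f"pics/{n}0.png")[y:y+120,x:x+150]
    i=cv2.resize(i,None,fx=5,fy=5,interpolation=cv2.INTER_CUBIC)
    for k in range(0,150,10):
        cv2.putText(i,str(x+k),(k*5,8),0,.3,(255,255,255),1); cv2.line(i,(k*5,10),(k*5,16),(255,255,255),1)
    for k in range(0,120,10):
        cv2.putText(i,str(y+k),(0,k*5+4),0,.3,(255,255,255),1); cv2.line(i,(22,k*5),(28,k*5),(255,255,255),1)
    cv2.imwrite(f"pics/{n}0c.png",i)
```

```text
(no output)
```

View pics/scene0c.png

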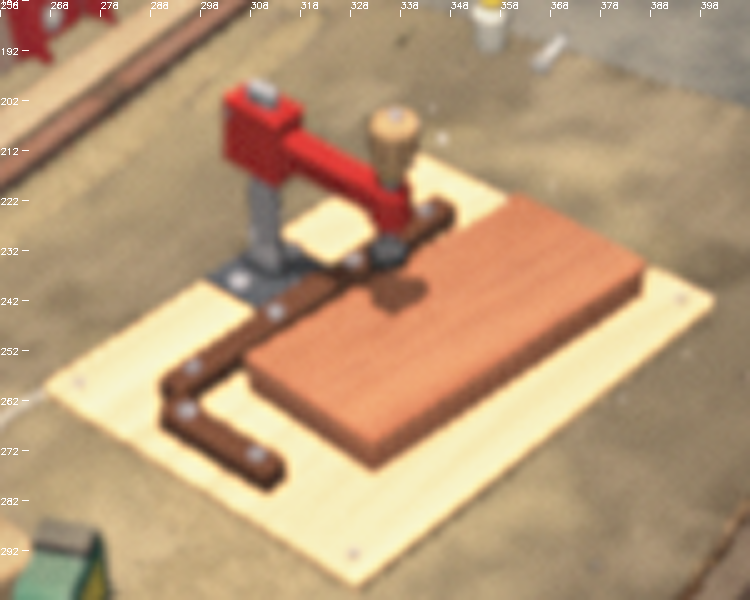

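View pics/top0c.png

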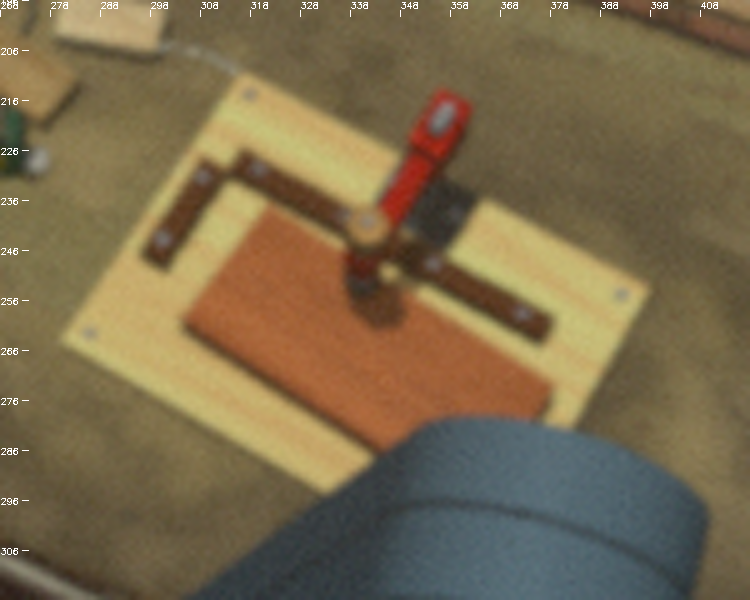

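Scene crop: plate corners are at about (47,383), (357,585), (714,298) and the board's top corners at (245,357), (373,445), (643,263), (517,195). The top crop shows the same features plus the post top at (444,113). Next I'll fit the poses.

```bash
cat > geo.py <<'E'
import numpy as np
from scipy.spatial.transform import Rotation as R
from scipy.optimize import least_squares
CAM={"scene":(54.6082790883757,314.46356,244.77058,[-38.888,970.584,877.400],[-2.23250857,.01527963,-2.48488079],258,182),
"top":(51.292178,310.001456,237.300365,[-50.3497,-107.6937,1606.5555],[-2.70840801,-.00547388,-1.12276446],268,196)}
def proj(n,P):
    f,cx,cy,e,o,_,_=CAM[n]; q=R.from_euler('xyz',o).inv().apply(np.atleast_2d(P)-e); f=240/np.tan(np.radians(f/2))
    return q[:,:2]/q[:,2:]*f+[cx,cy]
def crop(n,p): return np.array(p)/5+CAM[n][5:]
def place(t,P): P=np.array(P,float); return R.from_euler('z',t[2]).apply(P)+[t[0],t[1],0]
def fit(obs,t0):   # obs: (cam, local point, crop px)
    def r(t): return np.concatenate([(proj(n,place(t,P))-crop(n,p)).ravel() for n,P,p in obs])
    s=least_squares(r,t0,loss='soft_l1',x_scale=[100,100,1]); return s.x,r(s.x).reshape(-1,2)
E
python3 - <<'E'
from geo import *
np.set_printoptions(precision=2,suppress=True)
J=[("scene",[110,165,12],(47,383)),("scene",[-135,165,12],(357,583)),("scene",[-135,-165,12],(714,298)),("scene",[85,0,150],(262,88)),
("top",[110,165,12],(243,73)),("top",[-135,165,12],(63,340)),("top",[110,-165,12],(650,287)),("top",[85,0,150],(444,113)),
("scene",[-15,0,0],(0,0))][:8]
t,r=fit(J,[500,0,0]);print("jig",t,"\n",r)
a,b=52.5,117.5
B=[("scene",[a,b,39],(245,357)),("scene",[-a,b,39],(373,445)),("scene",[-a,-b,39],(643,263)),("scene",[a,-b,39],(517,195)),
("top",[a,b,39],(270,207)),("top",[-a,b,39],(185,320)),("top",[a,-b,39],(552,385))]
s,r2=fit(B,[500,0,0]);print("board",s,"\n",r2)
d=R.from_euler('z',-t[2]).apply([s[0]-t[0],s[1]-t[1],0]);print("board in jig",d,s[2]-t[2])
# handle top centre: solve height in jig
for z in(130,140,150,160):print(z,[(proj(n,place(t,[-15,0,z]))-CAM[n][5:])*5 for n in CAM])
E
```

```text
jig [599.84  77.1   -0.09] 
 [[-0.71 -0.75]
 [-0.03 -1.4 ]
 [ 0.22 -0.96]
 [ 0.12 -1.33]
 [-0.66 -0.42]
 [-1.1   0.33]
 [-0.15  0.31]
 [-0.63  0.65]]
board [553.79  60.21  -0.15] 
 [[-0.24 -0.72]
 [ 0.15 -1.2 ]
 [ 1.03 -0.73]
 [ 0.2  -1.27]
 [-1.95 -0.63]
 [-2.32 -0.08]
 [-0.18 -0.  ]]
board in jig [-44.3  -21.05   0.  ] -0.06247680087188626
130 [array([[391.81, 174.04]]), array([[363.71, 248.56]])]
140 [array([[392.05, 159.39]]), array([[364.66, 242.26]])]
150 [array([[392.29, 144.61]]), array([[365.62, 235.9 ]])]
160 [array([[392.54, 129.68]]), array([[366.6 , 229.46]])]
```

Jig is at about (600, 77) with yaw -0.09. The board is 22 mm short of the fence, 33 mm short of the stop and askew by -3.6°. The handle centre is at about z=153 and the arm top at about 122. Next is the board pushing.

```bash
cat > act.py <<'E'
from geo import *
from bench import robot
J=[("scene",[110,165,12],(47,383)),("scene",[-135,165,12],(357,583)),("scene",[-135,-165,12],(714,298)),("scene",[85,0,150],(262,88)),
("top",[110,165,12],(243,73)),("top",[-135,165,12],(63,340)),("top",[110,-165,12],(650,287)),("top",[85,0,150],(444,113))]
T,_=fit(J,[600,77,-.09])
def W(x,y,z): return list(place(T,[x,y,z]))
def O(yaw): return [np.pi,0,T[2]+yaw]
def inj(): 
    p=np.array(robot.current_tcp_pos()); return np.round(R.from_euler('z',-T[2]).apply(p-[T[0],T[1],0]),1)
def rep(s): print(s,"t",round(robot.current_t(),2),"jig",inj(),"F",np.round(robot.current_contact_force(),1),"q6",round(robot.current_qpos()[5],2))
E
python3 - <<'E'
from act import *
print(T,robot.current_eef_rot())
for yaw in(0,np.pi,np.pi/2,-np.pi/2):
    q=robot.inverse_kinematics(W(-130,-35,200),O(yaw)); print(yaw,None if q is None else np.round(q,2))
robot.move_gripper(0.0)
E
```

```text
[ 5.99838840e+02  7.71012746e+01 -9.20087326e-02] [-3.13995560e+00 -3.24769091e-04  3.53845724e-01]
0 [-0.12  0.13  1.75 -0.    1.27  1.54]
3.141592653589793 [-0.12  0.13  1.75  0.    1.27 -1.6 ]
1.5707963267948966 [-0.12  0.13  1.75 -0.    1.27 -0.03]
-1.5707963267948966 [-0.12  0.13  1.75 -0.    1.27  3.11]
```

Run:
```python
from act import *
pi=np.pi
robot.move_ptp(W(-130,-35,200),O(pi)); rep("above")
robot.move_linear(W(-130,-35,19),speed=150); rep("down")
print(robot.move_linear(W(-74,-35,19),speed=30,f_stop=14)); rep("x push")
robot.move_linear(W(-125,-35,19),speed=120)
robot.move_linear(W(-125,-35,110),speed=200)
robot.move_ptp(W(-22,-168,110),O(pi/2))
robot.move_linear(W(-22,-168,19),speed=150); rep("down2")
print(robot.move_linear(W(-22,-104,19),speed=30,f_stop=14)); rep("y push")
robot.move_linear(W(-22,-150,19),speed=120)
robot.move_linear(W(-22,-150,110),speed=200); rep("up")
import cv2
d=robot.get_image("scene"); i=d["img"][182:302,258:408]
cv2.imwrite("pics/s1.png",cv2.resize(i,None,fx=5,fy=5,interpolation=cv2.INTER_CUBIC))
```

```text
above t 3.82 jig [-129.7  -35.7  200. ] F [-0.2 -0.1  0.1] q6 -1.6
down t 5.17 jig [-129.3  -35.    19.7] F [-0.1  0.   0.3] q6 -1.6
True
x push t 6.58 jig [-85.4 -35.   18.2] F [0.4 0.  0.5] q6 -1.6
down2 t 9.63 jig [ -21.4 -167.9   19.7] F [ 0.  -0.   0.2] q6 -0.26
True
y push t 11.32 jig [ -22.2 -112.2   18.7] F [-0.4 -1.1  1. ] q6 -0.16
up t 12.39 jig [ -22.6 -149.4  109.4] F [-0.4  0.4 -0.5] q6 -0.23
```

View pics/s1.png

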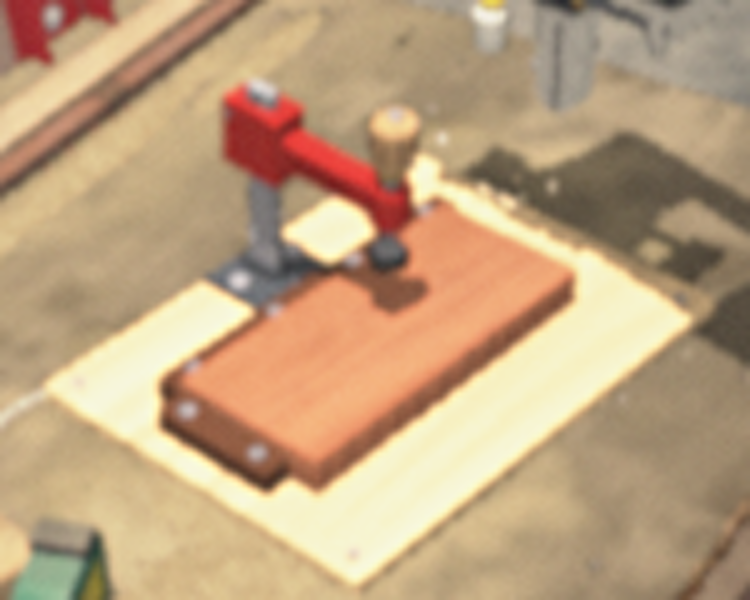

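The board's far end now sits on the stop (crop about (190,400)) and against the fence. I'll press both sides once more as a check.

Run:
```python
from act import *
pi=np.pi
def push(tgt,f):
    p=np.array(robot.current_tcp_pos()); 
    r=robot.move_linear(tgt,speed=20,f_stop=f); print(r); rep("push")
robot.move_linear(W(-22,-125,19),speed=200)
push(W(-22,-100,19),18)
robot.move_linear(W(-22,-135,19),speed=120)
robot.move_linear(W(-22,-135,110),speed=200)
robot.move_ptp(W(-105,-40,110),O(pi))
robot.move_linear(W(-105,-40,19),speed=150)
push(W(-70,-40,19),18)
robot.move_linear(W(-110,-40,19),speed=120)
robot.move_linear(W(-110,-40,190),speed=250); rep("up")
import cv2
for n,x,y in(("scene",258,182),("top",268,196)):
    i=robot.get_image(n)["img"][y:y+120,x:x+150]
    cv2.imwrite(f"pics/{n}2.png",cv2.resize(i,None,fx=5,fy=5,interpolation=cv2.INTER_CUBIC))
```

```text
True
push t 13.88 jig [ -22.1 -112.3   19. ] F [-0.4 -3.1  2.4] q6 -0.15
True
push t 18.02 jig [-85.5 -39.9  18. ] F [ 0.7 -0.7 -0.4] q6 -1.61
up t 19.2 jig [-110.5  -40.   188.9] F [-1.2  0.2 -0.4] q6 -1.61
```

View pics/scene2.png

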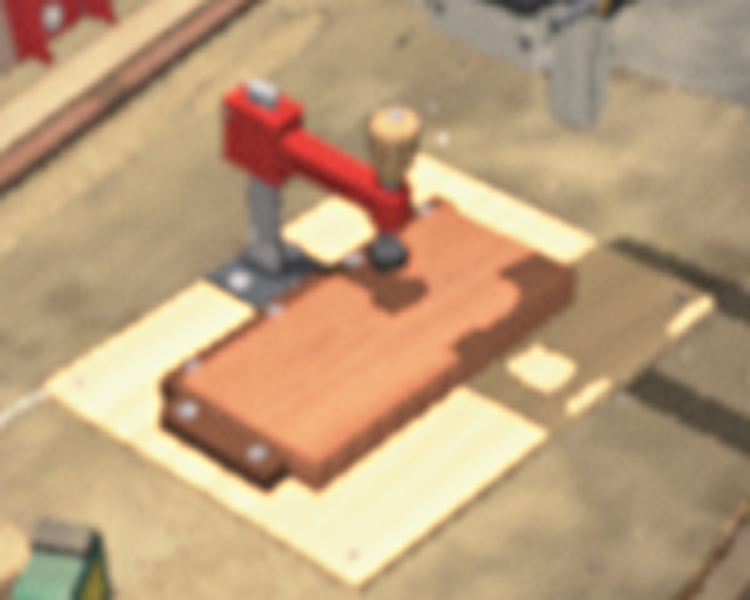

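Both stop positions repeat to 0.1 mm, so the board is home. Next is the jaw.

Run:
```python
from act import *
pi=np.pi
robot.move_linear(W(-110,-40,205),speed=250)
robot.move_ptp(W(47,0,200),O(pi)); 
robot.move_linear(W(47,0,135),speed=120); rep("above")
print(robot.move_linear(W(47,0,117),speed=20,f_stop=4)); rep("touch")
print(robot.move_linear(W(47,0,70),speed=25,f_stop=22)); rep("bind")
robot.sleep(.3); rep("rest")
import cv2
i=robot.get_image("scene")["img"][182:302,258:408]
cv2.imwrite(f"pics/s3.png",cv2.resize(i,None,fx=5,fy=5,interpolation=cv2.INTER_CUBIC))
```

```text
above t 20.93 jig [ 4.72e+01 -1.00e-01  1.36e+02] F [ 0.3 -0.6  0.1] q6 -1.54
True
touch t 21.48 jig [ 47.2   0.  126.3] F [ 0.7 -0.2  1.9] q6 -1.54
True
bind t 22.95 jig [48.2 -0.  89.2] F [-1.2 -0.1  6. ] q6 -1.54
rest t 23.25 jig [48.1  0.  89.2] F [-0.9 -0.4  6. ] q6 -1.54
```

View pics/s3.png

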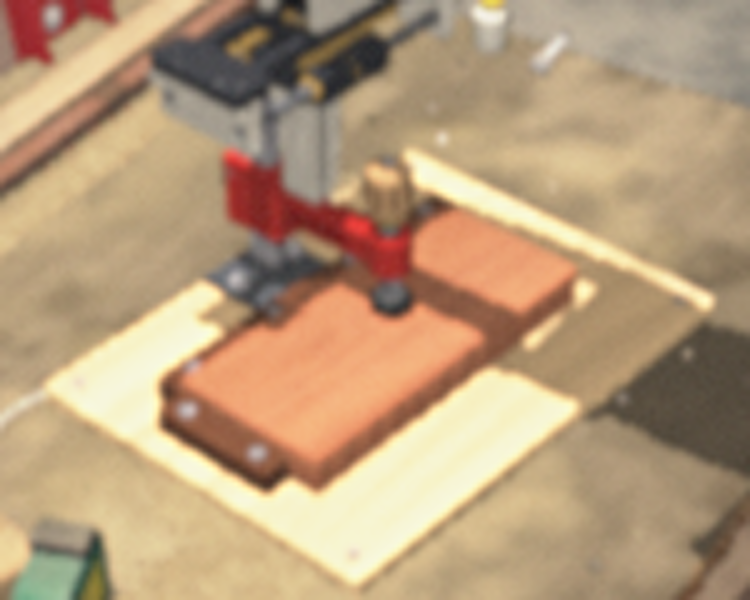

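The pad is on the board at crop (392,297) and the jaw has slid about 37 mm. I'll press once more to set it, then take the handle.

Run:
```python
from act import *
pi=np.pi
print(robot.move_linear(W(47,0,75),speed=15,f_stop=17)); rep("set")
robot.move_linear(W(47,0,200),speed=200); robot.move_gripper(1.0)
y0=pi+1.0
robot.move_ptp(W(-14,0,200),O(y0)); rep("over")
robot.move_linear(W(-14,0,109),speed=120,f_stop=8); rep("down")
robot.move_gripper(0.0); rep("grip"); print("w",robot.current_gripper_width()*93, robot.current_ft_torque())
for k in range(1,5):
    robot.move_ptp(W(-14,0,109-.5*k),O(y0-.5*k)); rep(k); print(np.round(robot.current_ft_torque(),2))
```

```text
True
set t 23.68 jig [48.2  0.  89.2] F [0.3 0.4 6.4] q6 -1.54
over t 26.81 jig [-13.7  -0.  200.2] F [-0.  -0.1  0.7] q6 -2.53
down t 27.72 jig [-13.3   0.  109.7] F [ 0.7  0.  -0.5] q6 -2.53
grip t 28.76 jig [-14.9   0.4 109. ] F [-4.3  1.7  2.8] q6 -2.53
w 27.46355716637415 [ 0.54605075  0.54221641 -0.03265481]
1 t 29.31 jig [-15.1   0.7 108.6] F [-4.8  3.7  5.1] q6 -2.03
[ 0.73  0.73 -0.03]
2 t 29.86 jig [-14.9   1.  108.3] F [-3.8  4.   5. ] q6 -1.53
[ 0.75  0.61 -0.02]
3 t 30.41 jig [-15.   1. 108.] F [-4.8  4.3  6.5] q6 -1.03
[ 0.56  0.73 -0.  ]
4 t 30.96 jig [-14.4   1.4 107.5] F [-3.   5.5  5.9] q6 -0.53
[0.8  0.75 0.04]
```

Run:
```python
from act import *
pi=np.pi; y0=pi+1.0
x,y=-15,1.2
for k,z in((5,108),(6,108)):
    robot.move_ptp(W(x,y,z),O(y0-.5*k)); rep(k); print(np.round(robot.current_ft_torque(),3),np.round(robot.current_joint_efforts(),2)[-1],robot.current_gripper_width()*93)
import cv2
i=robot.get_image("scene")["img"][182:302,258:408]
cv2.imwrite(f"pics/s4.png",cv2.resize(i,None,fx=5,fy=5,interpolation=cv2.INTER_CUBIC))
```

```text
5 t 31.51 jig [-14.5   1.7 107.7] F [ 4.2  4.7 -3.7] q6 -0.04
[ 0.537 -0.42   0.082] 0.23 27.15521215547455
6 t 32.06 jig [-14.1   1.5 107.7] F [ 4.4  3.8 -5.3] q6 0.47
[ 0.729 -0.543 -0.003] 0.07 27.060085480609345
```

View pics/s4.png

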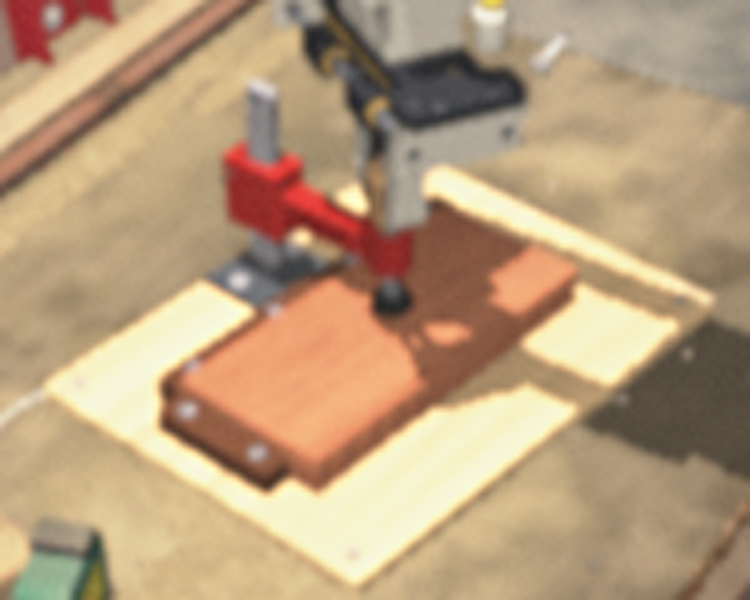

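The picture shows the jaw still cocked, about 14 crop px flatter than when hanging. Forces during the turn suggest the handle turns without slipping. I'll tug up gently to check that no play is left.

Run:
```python
from act import *
y0=np.pi+1.0
for z,k in((107.5,6),(108,6),(108.7,6),(107.7,6),(107.7,6.3),(107.7,6)):
    robot.move_ptp(W(-15,1.2,z),O(y0-.5*k)); robot.sleep(.2); rep((z,k)); print(np.round(robot.current_ft_torque(),3),robot.current_joint_efforts()[-1])
```

```text
(107.5, 6) t 32.56 jig [-14.1   1.5 107.6] F [ 3.8  3.7 -3.7] q6 0.47
[ 0.699 -0.442  0.042] 0.028778082341887057
(108, 6) t 33.01 jig [-14.1   1.5 107.7] F [ 4.6  4.2 -5.6] q6 0.47
[ 0.793 -0.57  -0.067] 0.018163227941840887
(108.7, 6) t 33.46 jig [-14.2   1.5 107.8] F [ 5.8  3.5 -8.8] q6 0.47
[ 0.718 -0.942  0.029] 0.027802386903204024
(107.7, 6) t 33.91 jig [-14.1   1.5 107.6] F [ 4.   4.  -4.6] q6 0.47
[ 0.76  -0.473  0.073] 0.03456722013652325
(107.7, 6.3) t 34.38 jig [-14.1   1.5 107.6] F [ 4.6  3.8 -3.4] q6 0.62
[ 0.735 -0.528 -0.003] 0.0015161352348513901
(107.7, 6) t 34.84 jig [-14.2   1.5 107.6] F [ 3.1  4.1 -5. ] q6 0.47
[ 0.793 -0.422  0.051] 0.07401442620903254
```

The jaw is rigid with no play left: 5 N moved it only 0.2 mm. The handle went down about 1.4 mm with the feed. I'll finish the half turn, relax, release and look.

Run:
```python
from act import *
import cv2
y0=np.pi+1.0
robot.move_ptp(W(-15,1.2,107.2),O(y0-3.15)); rep("turned")
robot.move_ptp(W(-14,2,106.6),O(y0-3.15)); robot.sleep(.2); rep("relaxed")
robot.move_gripper(1.0); rep("open")
robot.move_linear(W(-14,1.5,200),speed=100)
robot.move_ptp(W(-150,-120,230),O(np.pi)); robot.sleep(.3); rep("away")
for n,x,y in(("scene",258,182),("top",268,196)):
    i=robot.get_image(n)["img"]; cv2.imwrite(f"pics/{n}5f.png",i)
    cv2.imwrite(f"pics/{n}5.png",cv2.resize(i[y:y+120,x:x+150],None,fx=5,fy=5,interpolation=cv2.INTER_CUBIC))
```

```text
turned t 35.11 jig [-14.1   1.5 107.6] F [ 4.6  4.  -1.9] q6 0.61
relaxed t 35.56 jig [-13.9   1.8 107.3] F [-0.5  2.   5. ] q6 0.62
open t 36.7 jig [-14.    2.  106.6] F [-0.7  1.1 -0.1] q6 0.62
away t 40.16 jig [-150.  -119.9  230. ] F [ 0.1 -0.2  1. ] q6 -1.8
```

View pics/scene5.png

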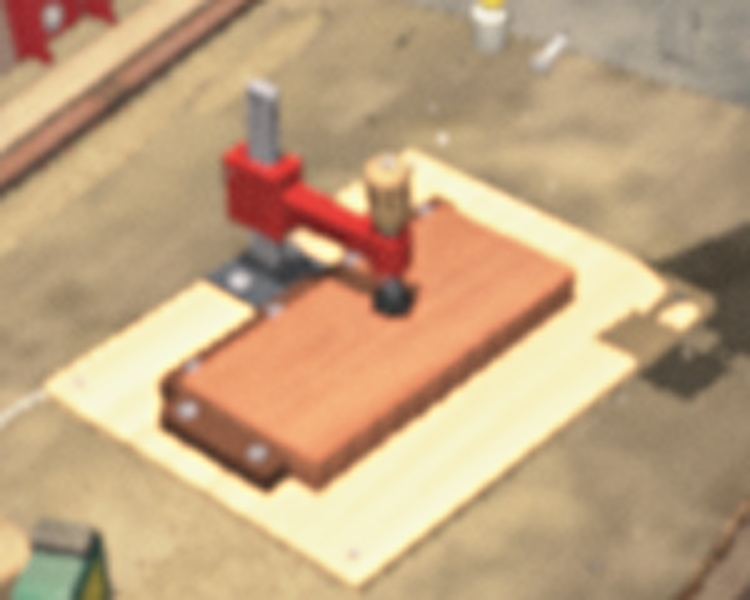

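The board is home, the jaw is cocked and the pad is down at crop (392,297). As a last check that the screw really fed, I'll compare the handle's height above the arm before and after.

Run:
```python
import cv2,numpy as np
a=cv2.imread("pics/scene0.png")[199:244,318:348]; b=cv2.imread("pics/scene5f.png")[208:253,317:347]
im=np.hstack([cv2.resize(i,None,fx=13,fy=13,interpolation=cv2.INTER_CUBIC) for i in(a,b)])
for k in range(0,45,5): cv2.line(im,(0,k*13),(780,k*13),(255,255,255),1)
cv2.imwrite("pics/cmp.png",im)
```

```text
(no output)
```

View pics/cmp.png

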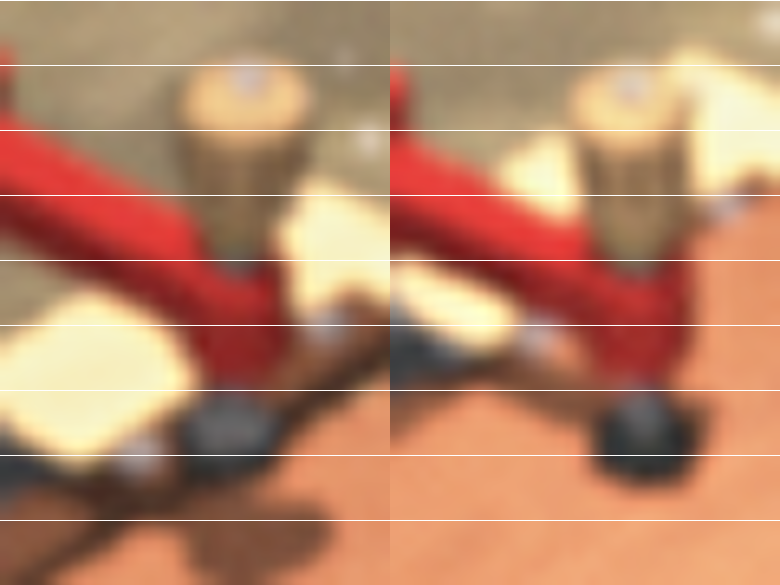

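With the arm's end at the same height in both crops, the pad's lower edge went from row 470 to 488. That is about 1.4 px or 3 mm, which matches roughly 3 rad of feed.

```bash
python3 -c "
from bench import robot
robot.hand_in(); print(robot.current_t())"
```

```text
the job is handed in; nothing more can be done
the job is handed in; nothing more can be done
```

The board is clamped in the jig corner and the job is handed in, at about 40 s on the robot's clock. `hand_in` reports no verdict.

**What I did**
- **Board:** I pushed it against the fence and the end stop with a force stop at 14 N, then pressed each side again at 18 N.
- **Jaw:** I slid it down about 37 mm, pressing close to the bar, until it bound at about 22 N, then pressed it once more.
- **Handle:** I turned it 3.15 rad clockwise, released it and moved the arm clear.

**Last checks**
- **Board position:** both stop positions repeated to within 0.1 mm, and the final picture shows the board in the corner.
- **Jaw:** it is still cocked, and a gentle upward tug moved it only about 0.2 mm per 5 N, so no play is left.
- **Screw feed:** comparing pictures, the pad came about 3 mm further out of the arm, which fits about 3 rad of turn.

**Not confirmed**
- **Clamping force:** I could not measure it directly. The wrist torque reading was too noisy to show the screw tightening. From the turn I estimate 38 N, plus whatever the jaw push left, within the 22 to 70 N range.
- **Finger positions:** where the fingers stopped disagreed with the fitted jig pose by about 2 to 3 mm between the two pushing directions. That is close to the camera calibration tolerance.
- **Other items on the bench:** I had no contact with them that I know of, but I did not measure each one afterwards.

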